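Short spin in the bench centrifuge

ROBOT

A 6-joint arm with a two-finger parallel gripper is mounted at the origin on a cart in front of the work surface, level with it; the furniture and walls round the work are solid. World frame = base frame: x ahead of the robot, y to its left, z up, the work surface at z = 0. Lengths are in m, angles in rad, forces in N, time in s.
With the tool pointing down it reaches from about 0.3 to 0.775 m from the base axis. Payload 14.6 kg.
Tool frame: the origin (TCP) lies at the very end of the fingers, on their centre line; the grasp point (between the pads) lies 19 mm behind it; z points along the fingers, x is the direction in which the jaws open and shut, and the axes are right-handed (so a half turn about z gives the same grasp; the last joint's range is limited). The gripper opens to 94 mm and grips with 3 to 60 N. Pads are 16 mm wide; open, the fingers measure 119 mm over their backs; the gripper's body (75 mm by 177 mm) begins 78 mm behind the grasp point.
Start: joints at [1.149, 0.3, 1.521, -0, 1.321, -0.067], TCP at [0.191, 0.516, 0.205] pointing down, gripper open.
Joint ranges: [-3.03, 3.03], [-0.79, 2.21], [0.23, 2.52], [-1.04, 4.18], [0, 3.07], [-2.55, 2.55]. Speed limits (rad/s): [2.22, 2.22, 2.57, 3.14, 3.14, 3.14].

INTERFACE

Orientations are given as [roll, pitch, yaw] about the fixed x, y, z axes, in that order (R = Rz(yaw) Ry(pitch) Rx(roll)).
In Python, from station import ctrl gives the robot as it stands.
- The arm moves only by the shell command python3 -m inch 'ROWS' [FORCE]. ROWS is JSON, one flat list of numbers, 7 for each row, row after row: the shift along the tool's x, y, z in cm, then the turn, a rotation vector about the tool's x, y, z in rad, then the opening, from 0 (shut) to 1 (fully open). In form: [tx, ty, tz, wx, wy, wz, claw, tx, ty, tz, wx, wy, wz, claw, ...]. A call has 1 to 20 rows; each row shifts and turns the commanded pose from where the row before left it, along the tool's axes as they then stand; what a row does not reach is not made up. A row lasts 1/8 s, in which the tool goes at most 62.5 mm and 10.7 degrees, less where a joint would pass 70% of its speed; a pose out of reach is approached as far as the arm can. A call is refused whole if a number of a shift passes 6.25 or a number of a turn 0.188, either way. A call with a gripper value outside its range is refused whole. The fingers move at their own pace and stop on an object; FORCE is the grip in N (left out, the last holds). Time passes only in rows, so rows that do not move let the fingers close. It gives the time, the measured TCP pose, the force and the opening at its end, in the units of the state.
- ctrl.get_obs(): the state, without advancing time (a new reading comes with each control period).
- ctrl.camera(name): name is "scene" or "top"; returns (picture, depth): 420x560x3 uint8, red, green, blue; 420x560 float32, m along the optical axis (not along the pixel's ray), 0 where there is no reading.
- ctrl.camera_params(name): a dict with "vertical_fov" (degrees; the focal length in pixels is half the picture's height over the tangent of half this angle, whatever the lens; pixels are square), "cx", "cy" (the principal point, pixels), "distortion" ([k1, k2, p1, p2, k3] as OpenCV has them; the pictures are not rectified), "camera_from_world" (4x4, takes a point from world to camera coordinates). Camera axes: x right, y down, z forward; pixel columns grow to the right and rows downward; lengths in m; the calibration is good to about 2 mm. A picture is of the moment at which its call begins. camera_params takes no time and is no camera call.
- ctrl.hand_in(): hands the job in, once; it reports no verdict.
Trained networks look in the newest picture that a camera, given by its name, has taken for a name from the list of things; names that differ only in an ending like _2 or _b are one class to them, and where a whole thing is asked for, a point or a joint stands for the part that bears it (a point fixed in the world has none). Each returns a list of dicts, best first, with "score" (0 to 1); they miss things now and then, are a little off and sometimes report something else, mostly with a low value. They report only what shows in the picture. A call takes as long as a camera call.
- ctrl.spot_in(camera, label): "bbox" ([centre column, centre row, width, height] in pixels, round what is visible of it).
- ctrl.place_of(camera, label): "centre" ([column, row] in pixels: a listed point, or the origin of a listed thing).
The state is a dict: "time_s": time; "qpos": joint angles; "joint_vel": joint speeds; "tau": joint torques, N m; "ee_pos": TCP position; "eef_rot": TCP orientation; "force": force on the tool from outside, world axes, zero at the start; "moment": the same for the moment, N m; "grip_width": finger opening in m.
Only numpy, scipy, OpenCV 4.12 (cv2) and the standard library are available. Lean on these libraries where they do the work, as an engineer would, in place of code of your own. Each camera call takes 0.05 s, during which the arm holds its last target. There are 200 camera calls.

TASK

Give the tubes in the small bench centrifuge a short spin: first switch on its black power rocker, then push the open lid down until the catch clicks and it stays fully shut, and only then press the blue key all the way down and keep holding it, because it spins only while held; your program finishes with a finger still holding the blue key down. Just press and push with the fingertips: nothing is to be picked up, the green and red keys are not to be pressed, and everything standing around the centrifuge stays where it is.

Things in the scene. Friction and masses are not known exactly. Their poses are not given: they have to be found in the camera images.
- centrifuge: small white bench centrifuge, fixed, 265 mm deep, 250 wide, 118 high when shut. Origin on the bench under it; x to its back, y to its left seen from the front, z up; front towards the robot, yaw within 0.2. Deck in front of the lid, 80 to 100 mm high, rising 0.157 rad to the back. On it at x=-0.108: black rocker y=-0.080, red key -0.005, green 0.040, blue 0.085. Grey catch block, 11 mm over the deck, x -0.077 to -0.066.
- rocker_on_end (a point): where to press the black power rocker: on the raised half of its top, 15 mm from the pivot towards the centrifuge's right (-y). Rocker 24 mm (x) by 40 mm (y), pivot along the centrifuge's x. While off, this point stands about 5 mm higher than the other half; it has to go down about 5 mm. Axes turn with the rocker.
- rocker (a joint): power rocker angle, rad: 0 = off, 0.32 = on. Snap action: pushed past half-way (0.16) it flips to the end and stays; about 5 N at the press point starts it.
- hinge (a point): middle of the lid's hinge line, 117 mm above the bench, at x = +0.106 of the centrifuge, axes equal to the centrifuge's; the hinge runs along y
- lid_tab_top (a point): grey grip tab, 66 mm wide (y), 30 mm long (x), at the lid's front edge: middle of the upper (outer) face of the lid's grip tab, 163 mm from the hinge line and 9 mm above it with the lid shut; the tab ends 178 mm from the hinge. Axes turn with the lid, z is its outward normal
- lid (a joint): angle of the round smoke-clear lid (149 mm across), rad: 0 = shut, 0.95 = fully open. Stiff hinge with a lifting spring: open beyond 0.65 it stays where it is, nearly shut it lifts again if let go. A sprung roller catch bites over the last 0.065 rad: it takes about 10 N down on the tab; pressed right down to 0 it stays shut.
- key_blue_top (a point): centre of the top of the blue short-spin key (white ring and dot), 24 x 24 mm, standing 7 mm above the deck; z is the outward normal of the key (leaning 0.157 rad towards the front)
- key_blue (a joint): blue key travel, m: 0 = up, 0.004 = fully down; spring, about 1 N at the top and 4.5 N fully down; springs back when let go
- key_green_top (a point): centre of the top of the green start key, same size as the blue; not to be pressed
- key_green (a joint): green key travel, m: 0 = up, 0.004 = down
- key_red_top (a point): centre of the top of the red stop key, same size; not to be pressed
- key_red (a joint): red key travel, m: 0 = up, 0.004 = down
- vial: white plastic screw-cap vial, 27 mm across, 58 mm tall, beside the centrifuge's left flank. Bystander: not to be disturbed; origin at the centre of its underside.
- dropper: amber dropper bottle with black teat, 33 mm across, 100 mm tall, beside the centrifuge's left flank. Bystander: not to be disturbed; origin at the centre of its underside.
- small_beaker: clear plastic beaker, 53 x 62 mm, 56 mm tall, beside the centrifuge's right flank. Bystander: not to be disturbed; origin at the centre of its underside.
- wash_bottle: white wash bottle with blue cap and bent spout, 60 x 92 mm, 192 mm tall, to the right. Bystander: not to be disturbed; origin at the centre of its underside.
- meter: black hand-held meter lying flat, 205 x 68 x 34 mm, to the left. Bystander: not to be disturbed; origin at the centre of its underside.
- notebook: spiral notebook lying flat, 210 x 151 x 12 mm, front right. Bystander: not to be disturbed; origin at the centre of its underside.
- marker: blue marker lying on the notebook, 132 mm long, 14 mm thick. Bystander: not to be disturbed; origin at the centre of its underside.

How it is judged:
By the outcome, as a careful person would: the job done as asked, in the order asked, and still so for the second after the job is handed in, while the arm keeps its last pose, push and grip.
It also fails if it takes over 48 s, if anything falls off the work surface, if the arm or the gripper's body presses on something with over 40 N, if the wrist force passes 120 N, or if a joint passes its speed limit or range.

## Working session

There is one attempt and no reset: what is moved stays moved. The work goes in short steps, Python scripts to look and compute and a shell command to move; the robot and the scene stay as the last step left them, time stands still between calls to the robot, and variables do not carry over. Pictures are saved under pics/ and viewed, about 8 in all and at most 12, crops included, and the job is handed in when it is done.

```bash
mkdir -p pics; ls
cat > h.py <<'E'
import numpy as np, cv2
from station import ctrl
from scipy.spatial.transform import Rotation as R
def cam(n):
    p=ctrl.camera_params(n); f=210/np.tan(np.radians(p['vertical_fov'])/2)
    return np.array([[f,0,p['cx']],[0,f,p['cy']],[0,0,1.]]),np.array(p['distortion'],float),np.array(p['camera_from_world'])
def w(n,px,depth):
    K,d,T=cam(n); u=cv2.undistortPoints(np.array([[px]],float),K,d)[0,0]
    return (np.linalg.inv(T)@np.r_[u[0]*depth,u[1]*depth,depth,1])[:3]
def dep(D,px,r=2):
    c,q=int(round(px[0])),int(round(px[1])); a=D[max(q-r,0):q+r+1,max(c-r,0):c+r+1]; a=a[a>0]
    return float(np.median(a)) if a.size else 0
def proj(n,P):
    K,d,T=cam(n); return cv2.projectPoints(np.atleast_2d(P).astype(float),cv2.Rodrigues(T[:3,:3])[0],T[:3,3],K,d)[0][:,0]
def snap(n,f):
    P,D=ctrl.camera(n); cv2.imwrite('pics/'+f,P[...,::-1]); return P,D
E
python3 - <<'E'
from h import *
o=ctrl.get_obs(); print({k:np.round(v,3) for k,v in o.items()})
for n in('scene','top'):
    P,D=snap(n,n+'1.png'); print(n,np.round(np.linalg.inv(cam(n)[2])[:3],3).tolist())
    for l in ['rocker_on_end','hinge','lid_tab_top','key_blue_top','key_green_top','key_red_top','centrifuge','vial','dropper','meter','small_beaker','wash_bottle']:
        for r in ctrl.place_of(n,l)[:1]:
            d=dep(D,r['centre']); print(l,round(r['score'],2),np.round(r['centre'],1),np.round(w(n,r['centre'],d),3) if d else 'nodepth')
E
```

```text
pics
{'time_s': np.float64(0.0), 'qpos': array([ 1.149,  0.3  ,  1.522, -0.   ,  1.321, -0.067]), 'joint_vel': array([ 0.001, -0.001,  0.   ,  0.001, -0.002,  0.001]), 'tau': array([ 2.0000e-03, -5.3181e+01, -3.5275e+01,  7.1000e-02,  2.4000e-02,
       -0.0000e+00]), 'ee_pos': array([0.191, 0.515, 0.205]), 'eef_rot': array([-3.142e+00,  1.000e-03,  1.216e+00]), 'force': array([-0.206, -0.13 , -0.096]), 'moment': array([ 0.004, -0.044, -0.029]), 'grip_width': np.float64(0.094)}
scene [[0.731, -0.284, 0.62, -0.232], [-0.682, -0.326, 0.654, -0.941], [0.016, -0.902, -0.432, 0.663]]
rocker_on_end 0.45 [252.7 226.3] [ 0.45  -0.096  0.097]
hinge 0.86 [273.9 193. ] [0.641 0.023 0.113]
lid_tab_top 0.81 [255.  169.2] [ 0.532 -0.01   0.233]
key_blue_top 0.39 [215.9 210.4] [0.433 0.068 0.096]
key_green_top 0.55 [222.  213.4] [0.434 0.037 0.096]
key_red_top 0.49 [223.5 213. ] [0.438 0.034 0.098]
centrifuge 0.7 [256.5 231.4] [ 0.448 -0.115  0.089]
meter 0.92 [198.3 195.6] [0.554 0.369 0.015]
small_beaker 0.75 [298.3 254.7] [ 0.55  -0.19   0.002]
wash_bottle 0.56 [362.6 286.1] [ 0.552 -0.43   0.013]
top [[0.367, -0.875, 0.314, -0.056], [-0.93, -0.346, 0.122, -0.29], [0.002, -0.337, -0.941, 1.931]]
rocker_on_end 0.64 [285.  237.5] [ 0.464 -0.102  0.1  ]
hinge 0.75 [270.5 180.9] [0.627 0.02  0.16 ]
lid_tab_top 0.92 [264.1 192.9] [0.551 0.012 0.228]
key_blue_top 0.42 [234.2 231.1] [0.419 0.08  0.095]
key_green_top 0.41 [248.7 231.3] [0.437 0.03  0.099]
key_red_top 0.51 [263.4 192.3] [0.552 0.015 0.229]
centrifuge 0.64 [264.3 213.6] [0.522 0.004 0.096]
vial 0.73 [383.9 292.7] [ 0.425 -0.507  0.013]
dropper 0.54 [222.8 200.3] [0.529 0.179 0.048]
meter 0.93 [178.6 172.7] [0.576 0.391 0.034]
small_beaker 0.48 [316.7 225.1] [ 0.58  -0.188  0.01 ]
wash_bottle 0.81 [374.1 249.9] [ 0.543 -0.418  0.084]
```

Run:
```python
import cv2
a=cv2.imread('pics/top1.png')[150:290,170:350]; b=cv2.imread('pics/scene1.png')[130:290,170:350]
cv2.imwrite('pics/ca.png',cv2.resize(a,None,fx=4.4,fy=4.2,interpolation=2)); cv2.imwrite('pics/cb.png',cv2.resize(b,None,fx=4,fy=3.7,interpolation=2))
```

```text
(no output)
```

View pics/ca.png

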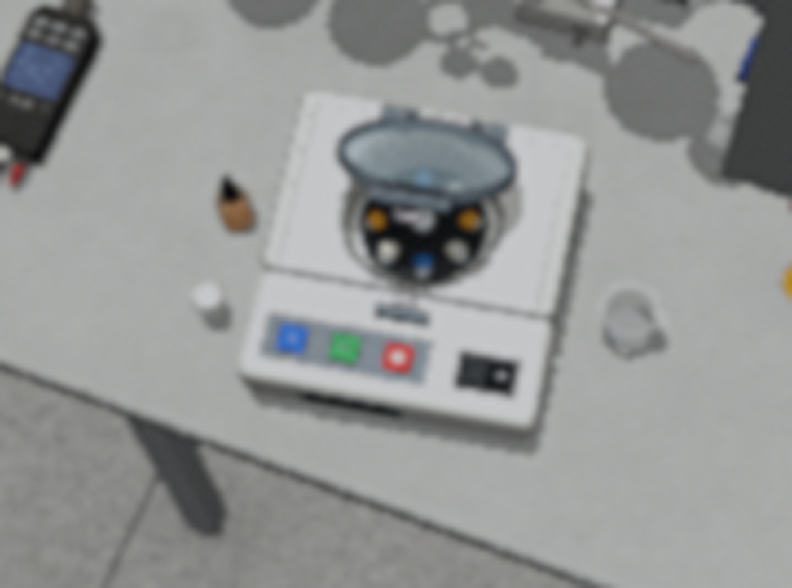

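View pics/cb.png

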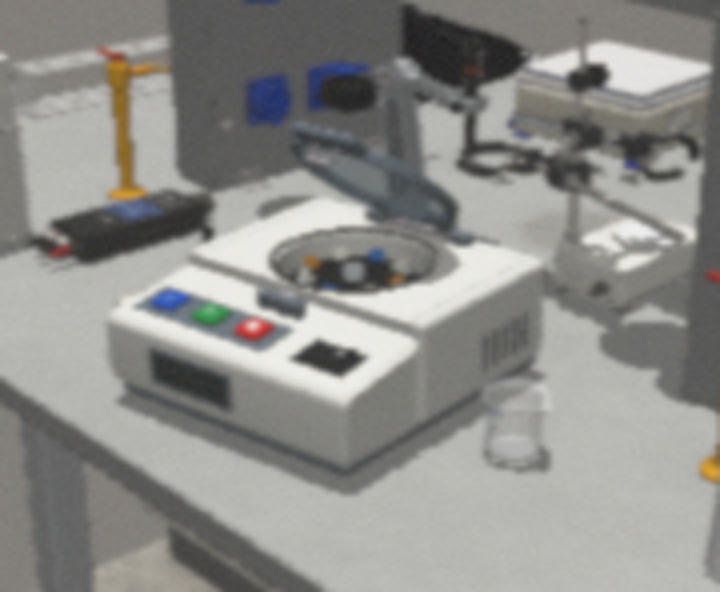

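```bash
cat > fit.py <<'E'
from h import *
from scipy.optimize import least_squares
obs={'top':[(236.4,230.5),(248.2,232.6),(260.2,235),(280.5,239),(264.1,192.9)],'scene':[(212.5,211.1),(222.75,214.9),(233.75,218.4),(252.5,226.2),(255.0,169.2)]}
def pts(p):
    x,y,a,zk,th=p; c,s=np.cos(th),np.sin(th)
    L=np.array([[-.109,.085,zk],[-.109,.04,zk],[-.109,-.005,zk],[-.109,-.08,zk],[.106-.163*c+.009*s,0,.117+.163*s+.009*c]])
    return L@R.from_euler('z',a).as_matrix().T+[x,y,0]
f=lambda p:np.r_[tuple((proj(n,pts(p))-np.array(obs[n])).ravel() for n in obs)]
r=least_squares(f,[.54,0,0,.095,.8]); print(np.round(r.x,4)); print(np.round(r.fun.reshape(2,-1,2),1).tolist()); print(np.round(pts(r.x),4))
E
python3 fit.py
```

```text
[0.5487 0.0092 0.167  0.0932 0.75  ]
[[[0.1, -0.6], [0.3, -0.3], [0.3, -0.2], [0.1, -0.1], [-0.0, 2.1]], [[0.7, -0.1], [0.6, -0.0], [0.1, 0.5], [-0.3, -0.1], [-1.3, -2.7]]]
[[ 0.4271  0.0749  0.0932]
 [ 0.4345  0.0305  0.0932]
 [ 0.442  -0.0139  0.0932]
 [ 0.4545 -0.0878  0.0932]
 [ 0.5417  0.008   0.2347]]
```

```bash
python3 -m inch '[0,0,0,0,0,-0.174,1, 0,0,0,0,0,-0.174,1, 0,0,0,0,0,-0.174,1]'
cat > go.py <<'E'
# local target lx ly z (finger/TCP), tool x along local +y, pointing down
from h import *
import sys
X,Y,A=.5487,.0092,.167
def go(l,yaw=A+np.pi/2):
    o=ctrl.get_obs(); Rt=R.from_euler('xyz',o['eef_rot'])
    t=R.from_euler('z',A).apply(l)+[X,Y,0]
    print('t',round(float(o['time_s']),2),'tcp',np.round(o['ee_pos'],4),'F',np.round(o['force'],1),'grip',round(float(o['grip_width']),3),'local',np.round(R.from_euler('z',-A).apply(o['ee_pos']-[X,Y,0]),4))
    print('target',np.round(t,4),'shift cm',np.round(Rt.inv().apply(t-o['ee_pos'])*100,2),'turn',np.round((Rt.inv()*R.from_euler('xyz',[np.pi,0,yaw])).as_rotvec(),3))
if __name__=='__main__': go([float(v) for v in sys.argv[1:4]])
E
python3 go.py -.109 -.146 .2
```

```text
time_s: 1.68
ee_pos: [0.1911, 0.5157, 0.2054]
eef_rot: [-3.142, 0.0, 1.744]
force: [0.0, -0.5, 0.3]
grip_width: 0.0937
t 1.68 tcp [0.1911 0.5157 0.2054] F [ 0.  -0.5  0.3] grip 0.094 local [-0.2685  0.5589  0.2054]
target [ 0.4655 -0.1529  0.2   ] shift cm [-70.59  15.53   0.55] turn [-0.     0.     0.006]
```

```bash
python3 -m inch '[-4.4,0.97,0,0,0,0,1, -4.4,0.97,0,0,0,0,1, -4.4,0.97,0,0,0,0,1, -4.4,0.97,0,0,0,0,1, -4.4,0.97,0,0,0,0,1, -4.4,0.97,0,0,0,0,1, -4.4,0.97,0,0,0,0,1, -4.4,0.97,0,0,0,0,1, -4.4,0.97,0,0,0,0,1, -4.4,0.97,0,0,0,0,1, -4.4,0.97,0,0,0,0,1, -4.4,0.97,0,0,0,0,1, -4.4,0.97,0,0,0,0,1, -4.4,0.97,0,0,0,0,1, -4.4,0.97,0,0,0,0,1, -4.4,0.97,0,0,0,0,1, 0,0,0,0,0,0,1, 0,0,0,0,0,0,1]'; python3 go.py -.109 -.146 .13
```

```text
time_s: 3.92
ee_pos: [0.461, -0.1522, 0.2053]
eef_rot: [-3.141, -0.0, 1.738]
force: [-0.0, 0.3, -0.7]
grip_width: 0.0941
t 3.92 tcp [ 0.461  -0.1522  0.2053] F [-0.   0.3 -0.7] grip 0.094 local [-0.1133 -0.1446  0.2053]
target [ 0.4655 -0.1529  0.13  ] shift cm [-0.14  0.43  7.53] turn [-0. -0.  0.]
```

Lower to 20 mm over the rocker and look.

```bash
python3 -m inch '[-0.1,0.2,3.0,0,0,0,1, -0.1,0.2,3.0,0,0,0,1, 0,0,2.5,0,0,0,1, 0,0,0,0,0,0,1, 0,0,0,0,0,0,1]'; python3 go.py -.109 -.146 .1
python3 - <<'E'
from h import *
P,D=snap('scene','s2.png'); T,_=snap('top','t2.png')
a=cv2.resize(P[150:290,190:330],None,fx=4,fy=4,interpolation=2);b=cv2.resize(T[190:290,230:330],None,fx=4,fy=5.6,interpolation=2)
b=b[:560]; cv2.imwrite('pics/c2.png',cv2.resize(np.hstack([a,b]),(800,480))[...,::-1])
E
```

```text
time_s: 4.55
ee_pos: [0.466, -0.1536, 0.1217]
eef_rot: [3.14, 0.001, 1.739]
force: [0.2, 0.2, 0.4]
grip_width: 0.094
t 4.55 tcp [ 0.466  -0.1536  0.1217] F [0.2 0.2 0.4] grip 0.094 local [-0.1086 -0.1468  0.1217]
target [ 0.4655 -0.1529  0.1   ] shift cm [ 0.08 -0.04  2.17] turn [0.001 0.001 0.001]
```

View pics/c2.png

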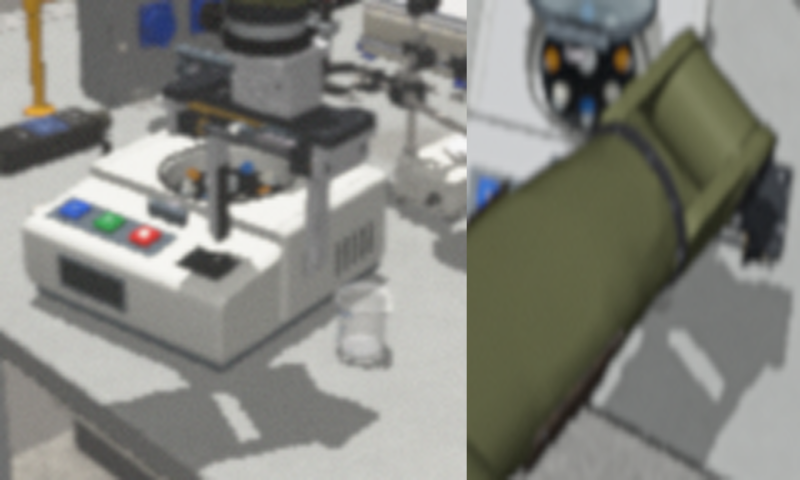

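```bash
python3 -m inch '[0.1,0,1.0,0,0,0,1, 0,0,0.6,0,0,0,1, 0,0,0.3,0,0,0,1, 0,0,0,0,0,0,1]'; python3 -m inch '[0,0,0.3,0,0,0,1, 0,0,0,0,0,0,1]';python3 -m inch '[0,0,0.3,0,0,0,1, 0,0,0,0,0,0,1]'
```

```text
time_s: 5.15
ee_pos: [0.4655, -0.1532, 0.1014]
eef_rot: [3.141, 0.0, 1.738]
force: [-0.7, -0.8, 2.1]
grip_width: 0.094
time_s: 5.4
ee_pos: [0.4651, -0.1527, 0.098]
eef_rot: [-3.141, -0.001, 1.738]
force: [-0.0, -0.1, 0.7]
grip_width: 0.0938
time_s: 5.65
ee_pos: [0.4656, -0.153, 0.0962]
eef_rot: [3.141, 0.0, 1.738]
force: [-3.2, -0.3, 12.0]
grip_width: 0.0944
```

```bash
python3 -m inch '[0,0,0.2,0,0,0,1, 0,0,0,0,0,0,1]'; python3 -m inch '[0,0,0.1,0,0,0,1, 0,0,0,0,0,0,1]';python3 - <<'E'
from h import *
P,D=snap('scene','s3.png')
a=cv2.imread('pics/s2.png')[195:245,225:285];b=cv2.imread('pics/s3.png')[195:245,225:285];c=cv2.imread('pics/scene1.png')[195:245,225:285]
cv2.imwrite('pics/c3.png',cv2.resize(np.hstack([c,b]),None,fx=6.6,fy=8,interpolation=2))
E
```

```text
time_s: 5.9
ee_pos: [0.4659, -0.1531, 0.0955]
eef_rot: [3.14, 0.001, 1.738]
force: [-9.0, 1.0, 28.8]
grip_width: 0.0937
time_s: 6.15
ee_pos: [0.466, -0.1531, 0.0953]
eef_rot: [3.139, 0.001, 1.738]
force: [-12.3, 1.6, 37.6]
grip_width: 0.0941
```

View pics/c3.png

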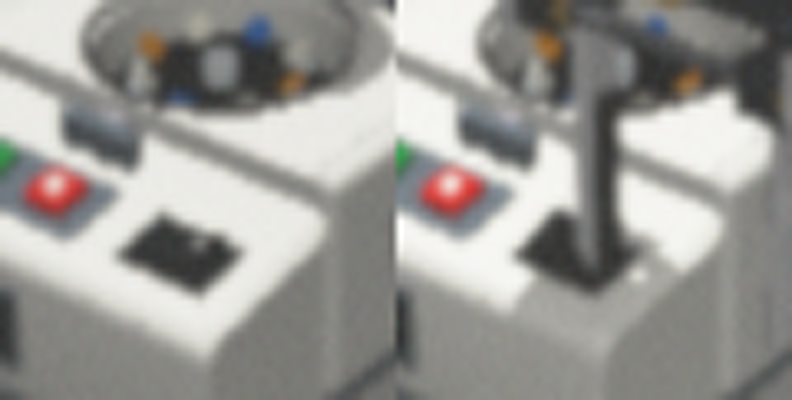

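```bash
python3 -m inch '[0,0,-2,0,0,0,1, 0,0,-5,0,0,0,1, 0,0,-5,0,0,0,0, 0,0,-5,0,0,0,0, 0,0,-4,0,0,0,0, 4,0,0,0,0,0,0, 4,0,0,0,0,0,0, 4,0,0,0,0,0,0, 2.6,0,0,0,0,0,0, 0,0,0,0,0,0,0, 0,0,0,0,0,0,0]'; python3 go.py .003 0 .28;python3 - <<'E'
from h import *
P,D=snap('scene','s4.png')
print(ctrl.place_of('scene','lid_tab_top'))
b=P[195:245,225:285]
a=P[90:240,190:340]
cv2.imwrite('pics/c4.png',np.hstack([cv2.resize(b,(400,400),interpolation=2),cv2.resize(a,(400,400),interpolation=2)])[...,::-1])
E
```

```text
time_s: 7.58
ee_pos: [0.4412, -0.0095, 0.3023]
eef_rot: [-3.141, 0.0, 1.738]
force: [-0.3, -0.2, 0.1]
grip_width: 0.0074
t 7.58 tcp [ 0.4412 -0.0095  0.3023] F [-0.3 -0.2  0.1] grip 0.007 local [-0.1091 -0.0005  0.3023]
target [0.5517 0.0097 0.28  ] shift cm [ 0.05 11.21  2.23] turn [-0.  0.  0.]
[{'centre': [253.5, 168.3], 'score': 0.86}]
```

View pics/c4.png

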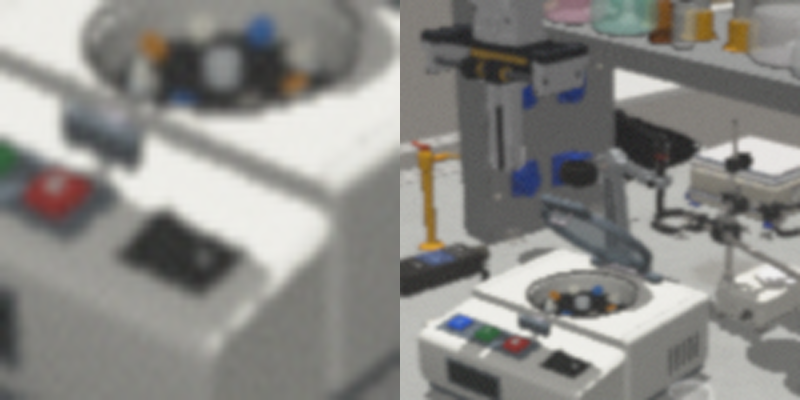

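```bash
python3 -m inch '[0,4,0,0,0,0,0, 0,4,0,0,0,0,0, 0,3.2,1,0,0,0,0, 0,0,1.2,0,0,0,0, 0,0,1.5,0,0,0,0, 0,0,1.5,0,0,0,0, 0,0,0,0,0,0,0]'; python3 go.py .003 0 .233
```

```text
time_s: 8.55
ee_pos: [0.5508, 0.0095, 0.2495]
eef_rot: [-3.14, -0.0, 1.738]
force: [0.5, 0.4, 0.3]
grip_width: 0.0005
t 8.55 tcp [0.5508 0.0095 0.2495] F [0.5 0.4 0.3] grip 0.0 local [ 2.100e-03 -1.000e-04  2.495e-01]
target [0.5517 0.0097 0.233 ] shift cm [0.01 0.09 1.65] turn [-0.002 -0.    -0.   ]
```

```bash
python3 -m inch '[0,-0.3,1.0,0,0,0,0, 0,-0.4,0.8,0,0,0,0, 0,0,0,0,0,0,0]'; python3 go.py -.022 0 .202
```

```text
time_s: 8.93
ee_pos: [0.5442, 0.0085, 0.232]
eef_rot: [-3.141, -0.0, 1.738]
force: [0.6, 0.3, -0.6]
grip_width: 0.0007
t 8.93 tcp [0.5442 0.0085 0.232 ] F [ 0.6  0.3 -0.6] grip 0.001 local [-0.0046  0.      0.232 ]
target [0.527  0.0055 0.202 ] shift cm [-0.   -1.74  3.  ] turn [-0.001 -0.     0.   ]
```

```bash
python3 -m inch '[0,-0.4,1.0,0,0,0,0, 0,-0.6,1.0,0,0,0,0,  0,-0.7,1.0,0,0,0,0, 0,0,0,0,0,0,0]'; python3 go.py -.040 0 .165
python3 - <<'E'
from h import *
P,D=snap('scene','s5.png')
cv2.imwrite('pics/c5.png',cv2.resize(P[110:230,190:340],(750,600),interpolation=2)[...,::-1])
E
```

```text
time_s: 9.43
ee_pos: [0.5271, 0.0056, 0.2016]
eef_rot: [-3.14, -0.0, 1.738]
force: [-0.4, -0.4, -0.4]
grip_width: 0.0002
t 9.43 tcp [0.5271 0.0056 0.2016] F [-0.4 -0.4 -0.4] grip 0.0 local [-2.190e-02  1.000e-04  2.016e-01]
target [0.5093 0.0026 0.165 ] shift cm [-0.01 -1.8   3.66] turn [-0.002 -0.     0.   ]
```

View pics/c5.png

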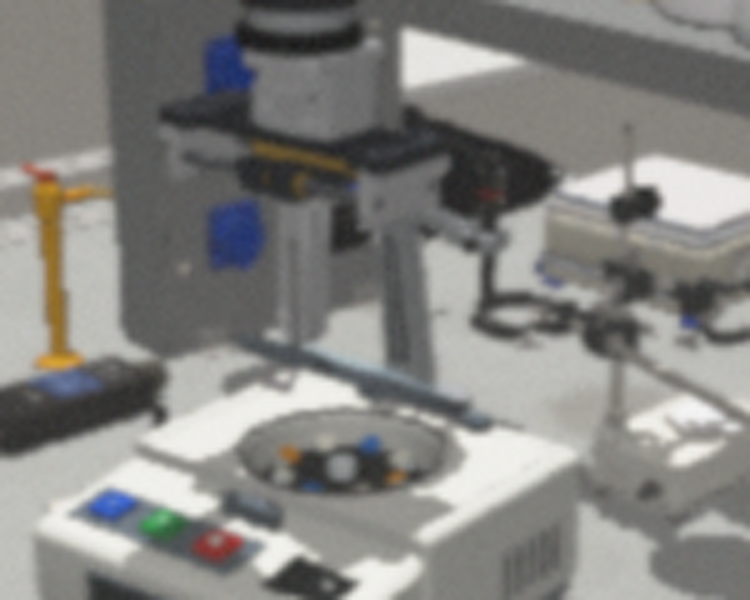

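```bash
python3 -m inch '[0,-0.6,0.9,0,0,0,0, 0,-0.5,0.9,0,0,0,0, 0,-0.4,0.9,0,0,0,0, 0,-0.3,0.9,0,0,0,0, 0,-0.4,0.8,0,0,0,0, 0,-0.3,0.8,0,0,0,0, 0,0,0.6,0,0,0,0, 0,0,0,0,0,0,0]'; python3 go.py -.05 0 .126
```

```text
time_s: 10.48
ee_pos: [0.5028, 0.0015, 0.1438]
eef_rot: [-3.14, -0.0, 1.738]
force: [0.0, -0.3, 0.6]
grip_width: 0.0
t 10.47 tcp [0.5028 0.0015 0.1438] F [ 0.  -0.3  0.6] grip 0.0 local [-0.0465  0.      0.1438]
target [0.4994 0.0009 0.126 ] shift cm [-0.   -0.34  1.78] turn [-0.001 -0.     0.   ]
```

```bash
python3 -m inch '[0,-0.2,0.5,0,0,0,0, 0,-0.2,0.5,0,0,0,0, 0,0,0.4,0,0,0,0, 0,0,0,0,0,0,0]'; python3 -m inch '[0,0,0.3,0,0,0,0, 0,0,0,0,0,0,0]';  python3 -m inch '[0,0,0.3,0,0,0,0, 0,0,0,0,0,0,0]'; python3 go.py -.05 0 .126
```

```text
time_s: 10.98
ee_pos: [0.4988, 0.0008, 0.1298]
eef_rot: [-3.14, -0.0, 1.738]
force: [0.6, -0.8, -0.3]
grip_width: 0.0006
time_s: 11.22
ee_pos: [0.4993, 0.0008, 0.1277]
eef_rot: [3.141, 0.0, 1.738]
force: [-1.9, 0.5, 6.9]
grip_width: 0.0009
time_s: 11.48
ee_pos: [0.4996, 0.0008, 0.1267]
eef_rot: [3.14, 0.001, 1.738]
force: [-11.9, 0.5, 28.7]
grip_width: 0.0005
t 11.47 tcp [0.4996 0.0008 0.1267] F [-11.9   0.5  28.7] grip 0.0 local [-4.980e-02 -1.000e-04  1.267e-01]
target [0.4994 0.0009 0.126 ] shift cm [ 0.01 -0.02  0.07] turn [0.002 0.001 0.   ]
```

```bash
python3 -m inch '[0,0,0.1,0,0,0,0, 0,0,0,0,0,0,0, 0,0,-1.5,0,0,0,0, 0,0,-5,0,0,0,0, 0,-4,-3,0,0,0,0, 0,-4,0,0,0,0,0, 0,-3,0,0,0,0,0, 0,0,0,0,0,0,0]'; python3 go.py -.112 .085 .15
python3 - <<'E'
from h import *
P,D=snap('scene','s6.png')
print(ctrl.place_of('scene','lid_tab_top')[:2])
X=R.from_euler('z',.167).apply([[.106-.163*np.cos(t)+.009*np.sin(t),0,.117+.163*np.sin(t)+.009*np.cos(t)] for t in(0,.065,.13)])+[.5487,.0092,0]
print(proj('scene',X))
cv2.imwrite('pics/c6.png',cv2.resize(P[150:246,190:310],(750,600),interpolation=2)[...,::-1])
E
```

```text
time_s: 12.48
ee_pos: [0.3898, -0.0176, 0.2188]
eef_rot: [3.141, 0.0, 1.737]
force: [-0.0, -0.2, -0.1]
grip_width: 0.0006
t 12.47 tcp [ 0.3898 -0.0176  0.2188] F [-0.  -0.2 -0.1] grip 0.001 local [-1.611e-01 -1.000e-04  2.188e-01]
target [0.4241 0.0744 0.15  ] shift cm [8.51 4.9  6.88] turn [ 0.001  0.    -0.   ]
[{'centre': [245.6, 203.1], 'score': 0.93}]
[[243.77042215 203.41844934]
 [243.88994684 200.24872811]
 [244.15862272 197.01663124]]
```

View pics/c6.png

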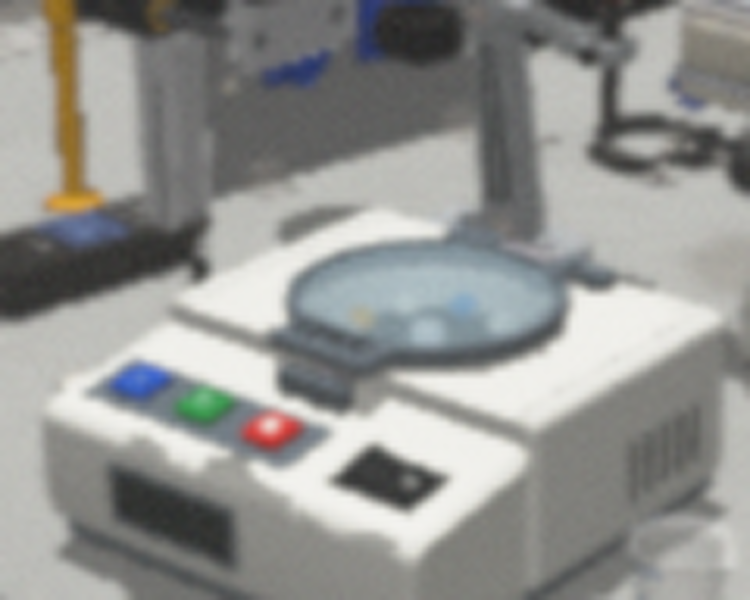

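```bash
python3 -m inch '[2.9,1.7,0,0,0,0,0, 2.8,1.6,0,0,0,0,0, 2.8,1.7,0,0,0,0,0, 0,0,3,0,0,0,0, 0,0,3,0,0,0,0, 0,0,2.5,0,0,0,0, 0,0,2,0,0,0,0, 0,0,0,0,0,0,0]'; python3 go.py -.111 .085 .09
python3 - <<'E'
from h import *
P,D=snap('scene','s7.png')
cv2.imwrite('pics/c7.png',cv2.resize(P[160:240,180:280],(750,600),interpolation=2)[...,::-1])
E
```

```text
time_s: 13.58
ee_pos: [0.4257, 0.0748, 0.1122]
eef_rot: [-3.138, -0.0, 1.738]
force: [-0.8, 0.2, 0.5]
grip_width: 0.0008
t 13.57 tcp [0.4257 0.0748 0.1122] F [-0.8  0.2  0.5] grip 0.001 local [-0.1103  0.0852  0.1122]
target [0.4251 0.0746 0.09  ] shift cm [-0.02 -0.06  2.22] turn [-0.003 -0.     0.   ]
```

View pics/c7.png

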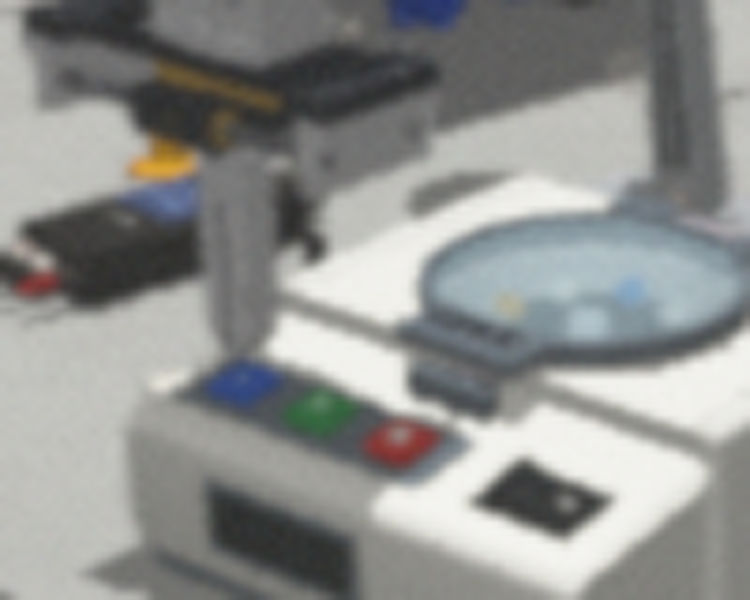

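```bash
python3 -m inch '[0,0,1.0,0,0,0,0, 0,0,0.4,0,0,0,0, 0,0,0,0,0,0,0]'; python3 -m inch '[0,0,0.3,0,0,0,0, 0,0,0,0,0,0,0]';  python3 -m inch '[0,0,0.2,0,0,0,0, 0,0,0,0,0,0,0]'; python3 -m inch '[0,0,0.2,0,0,0,0, 0,0,0,0,0,0,0]'
```

```text
time_s: 14.0
ee_pos: [0.426, 0.0747, 0.0995]
eef_rot: [3.141, -0.0, 1.738]
force: [-0.3, -0.7, 1.7]
grip_width: 0.0007
time_s: 14.25
ee_pos: [0.4263, 0.0747, 0.0967]
eef_rot: [3.141, 0.0, 1.738]
force: [1.0, -0.2, 3.1]
grip_width: 0.0005
time_s: 14.5
ee_pos: [0.4266, 0.0748, 0.0952]
eef_rot: [3.14, 0.0, 1.738]
force: [0.1, 1.4, 10.6]
grip_width: 0.0005
time_s: 14.75
ee_pos: [0.4269, 0.0748, 0.0944]
eef_rot: [3.139, 0.0, 1.738]
force: [-8.0, 0.9, 30.7]
grip_width: 0.0004
```

```bash
python3 -m inch '[0,0,-0.05,0,0,0,0, 0,0,0,0,0,0,0, 0,0,0,0,0,0,0, 0,0,0,0,0,0,0, 0,0,0,0,0,0,0, 0,0,0,0,0,0,0, 0,0,0,0,0,0,0, 0,0,0,0,0,0,0]'
python3 - <<'E'
from h import *
P,D=snap('scene','s8.png')
for l in('lid_tab_top','rocker_on_end'): print(l,ctrl.place_of('scene',l)[:1])
X=R.from_euler('z',.167).apply([[-.108,-.095,.0955+z] for z in(0,.005)])+[.5487,.0092,0]
print(proj('scene',X))
cv2.imwrite('pics/c8.png',cv2.resize(P[160:240,180:280],(750,600),interpolation=2)[...,::-1])
E
```

```text
time_s: 15.75
ee_pos: [0.4269, 0.0748, 0.0947]
eef_rot: [3.139, 0.0, 1.738]
force: [-7.0, -0.5, 24.6]
grip_width: 0.0006
lid_tab_top [{'centre': [243.5, 204.1], 'score': 0.74}]
rocker_on_end [{'centre': [254.1, 225.1], 'score': 0.57}]
[[256.26373873 226.74408586]
 [256.24550611 225.24314245]]
```

View pics/c8.png

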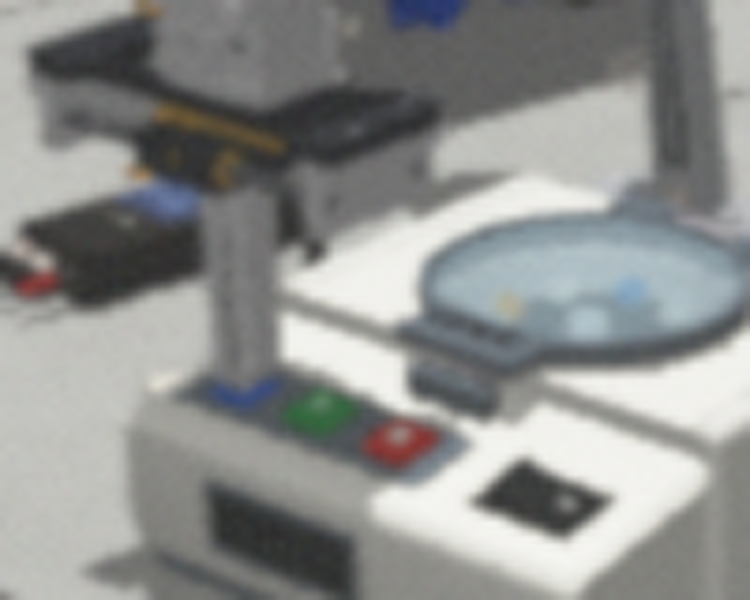

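```bash
python3 -c "
from station import ctrl
print(ctrl.hand_in(), ctrl.get_obs()['force'])"
```

```text
the job is handed in; nothing more can be done
the job is handed in; nothing more can be done
```

I switched the rocker on, pushed the lid shut, and handed in at about 16 s with the finger still holding the blue key down.

- **Rocker:** The fingertip stopped firm about 6 mm below first contact. In the last picture the rocker's white mark is at row 226.9; I predicted 226.7 for on and 225.2 for off. The network put this point at row 225.1, which fits off, but with a low score (0.57), so I went by the mark and the firm stop.
- **Lid:** It stayed down after I let go. The network found the tab at row 203.1 straight after and 204.1 at the end; fully shut should be 203.4.
- **Blue key:** It went down about 5 mm to a firm stop. It is held with about 25 N, against about 4.5 N needed.

The green and red keys show no sign of being touched. The arm felt no unexpected contact, but I did not measure the bystanders again at the end. Fingertip forces peaked at about 38 N on the rocker.

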